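# Stopper the flasks, take their temperatures and start the logger

### The arm

A 7-joint arm with a two-finger parallel gripper is mounted at the origin on the work surface. World frame = base frame: x ahead of the robot, y to its left, z up, the work surface at z = 0. Lengths are in m, angles in rad, forces in N, time in s.
With the tool pointing down it reaches from about 0.4 to 0.85 m from the base axis. Payload 4.4 kg.
Tool frame: the origin (TCP) lies between the finger pads; the fingertips stand 17 mm ahead of it and the grasp point (between the pads) lies 2 mm behind it; z points along the fingers, y is the line along which they close (so a half turn about z gives the same grasp; the last joint's range is limited). The gripper opens to 94 mm and grips with 3 to 60 N. Pads are 16 mm wide; open, the fingers measure 119 mm over their backs; the gripper's body (75 mm by 177 mm) begins 78 mm behind the grasp point.
Start: joints at [-1.319, 0.628, 0.038, 1.517, -0.027, 0.996, -0.02], TCP at [0.203, 0.617, 0.222] pointing down, gripper open.
Joint ranges: [-3.06, 3.06], [-0.37, 2.12], [-1.25, 1.32], [0.18, 2.47], [-1.1, 4.24], [0.23, 1.98], [-2.94, 2.94]. Speed limits (rad/s): [2.57, 2.57, 3.14, 3.14, 3.14, 3.14, 3.14].

### API

Orientations are given as a unit quaternion [w, x, y, z].
In Python, from plant import ctrl gives the robot as it stands. Calls block until the motion is done:
- ctrl.move_pose(position, orientation): joint-space move of the TCP to a pose.
- ctrl.movel(position, velocity=0.15, orientation=None, threshold=None): straight line of the TCP; orientation=None keeps the orientation; velocity is the mean speed in m/s. With threshold (N) it stops when the force on the tool has changed by that much, and returns True; else False.
- ctrl.set_joints(angles): joint-space move.
- ctrl.gripper_to(opening, squeeze=None): opening from 0.0 (shut) to 1.0 (fully open); squeeze is the grip in N (None keeps the last); returns when the fingers have stopped.
- ctrl.pause(seconds).
- ctrl.solve_ik(position, orientation): joint angles nearest the present ones, or None.
- ctrl.capture(name): name is "scene" or "top" or "wrist"; returns the picture (400x640x3 uint8, red, green, blue); there is no depth.
- ctrl.camera_model(name): a dict with "intrinsics" (3x3 intrinsics, pixels), "camera_from_world" (4x4, takes a point from world to camera coordinates). Camera axes: x right, y up, looking along -z (the intrinsics and any distortion apply to the point x, -y, -z); pixel columns grow to the right and rows downward; lengths in m; the calibration is good to about 2 mm. The wrist camera is an equidistant fisheye: a pixel r from the principal point sees the ray r / f radians off the axis. A picture is of the moment at which its call begins: read the wrist's pose just before it. camera_model takes no time and is no camera call; for the wrist camera it gives the pose at the moment of the call.
A pose or a line that the arm cannot do raises ctrl.IKError and nothing moves.
- ctrl.job_done(): hands the job in; it is judged then, once.
Readings, each from a call of its own:
- ctrl.read_clock(): time.
- ctrl.read_joint_positions(): joint angles.
- ctrl.read_qd(): joint speeds.
- ctrl.read_effort(): joint torques, N m.
- ctrl.read_eef_pos(): TCP position.
- ctrl.read_tcp_rot(): TCP orientation.
- ctrl.read_force(): force on the tool from outside, world axes, zero at the start.
- ctrl.read_wrist_torque(): the same for the moment, N m.
- ctrl.read_opening(): opening from 0.0 (shut) to 1.0 (fully open).
- ctrl.read_gripper_force(): force on a finger pad.
Only numpy, scipy, OpenCV 4.12 (cv2) and the standard library are available. Lean on these libraries where they do the work, as an engineer would, in place of code of your own. Each camera call takes 0.05 s, during which the arm holds its last target. There are 200 camera calls.

### The job

Set an orange stopper fully home and upright in the neck of every flask on the bench (two or three; spare stoppers are left over). Then take the hand-held thermometer from its cradle and point it at the white patch of each flask that is there, in the order red, yellow, blue, squarely enough to see the patch from its front, with the lens some 5 to 12 cm away, each time holding its line of sight steady on the middle of the patch for a good 2.5 seconds. Lay the thermometer back in its cradle the way it lay, and only then throw the data logger's switch fully on, leaving the flasks standing stoppered and the other things on the bench where they are.

Things in the scene. Friction and masses are not known exactly. Their poses are not given: they have to be found in the camera images.
- flask_red: conical glass flask, 118 high, 92 wide at the base, 0.3 to 0.6 kg, standing loose on the bench, with a red weight ring (97 wide, 20 high) round its base and a red band on the neck. Cone: radius 46 at height 16, 20 at height 84; neck above it 40 outside, 34 inside, open and round. Origin: centre of the underside, z up; a white square patch is on its -x side. None if this flask is absent
- flask_red_patch (a point): centre of the red flask's white matt target patch, 36 x 36 with a black dot, on the cone 34.5 from the flask's axis, 50 up. Its x axis points straight out of the patch (away from the flask, 21 degrees above level), roughly towards the robot
- flask_yellow: conical glass flask, 118 high, 92 wide at the base, 0.3 to 0.6 kg, standing loose on the bench, with a yellow weight ring (97 wide, 20 high) round its base and a yellow band on the neck. Cone: radius 46 at height 16, 20 at height 84; neck above it 40 outside, 34 inside, open and round. Origin: centre of the underside, z up; a white square patch is on its -x side. None if this flask is absent
- flask_yellow_patch (a point): centre of the yellow flask's white matt target patch, 36 x 36 with a black dot, on the cone 34.5 from the flask's axis, 50 up. Its x axis points straight out of the patch (away from the flask, 21 degrees above level), roughly towards the robot
- flask_blue: conical glass flask, 118 high, 92 wide at the base, 0.3 to 0.6 kg, standing loose on the bench, with a blue weight ring (97 wide, 20 high) round its base and a blue band on the neck. Cone: radius 46 at height 16, 20 at height 84; neck above it 40 outside, 34 inside, open and round. Origin: centre of the underside, z up; a white square patch is on its -x side. None if this flask is absent
- flask_blue_patch (a point): centre of the blue flask's white matt target patch, 36 x 36 with a black dot, on the cone 34.5 from the flask's axis, 50 up. Its x axis points straight out of the patch (away from the flask, 21 degrees above level), roughly towards the robot
- stopper_a: orange rubber stopper, 76 high, 60 g, all four alike. Origin: centre of its lower end, z up. Taper 24 wide at the lower end, 30 wide at height 28; flange 44 wide from 28 to 34; round grip 24 wide from 34 to 76. It hangs in the rack by its flange (origin 17 above the bench); seated in a flask its flange lies on the neck's rim (origin 90 above the flask's origin)
- stopper_b: orange rubber stopper, 76 high, 60 g, all four alike. Origin: centre of its lower end, z up. Taper 24 wide at the lower end, 30 wide at height 28; flange 44 wide from 28 to 34; round grip 24 wide from 34 to 76. It hangs in the rack by its flange (origin 17 above the bench); seated in a flask its flange lies on the neck's rim (origin 90 above the flask's origin)
- stopper_c: orange rubber stopper, 76 high, 60 g, all four alike. Origin: centre of its lower end, z up. Taper 24 wide at the lower end, 30 wide at height 28; flange 44 wide from 28 to 34; round grip 24 wide from 34 to 76. It hangs in the rack by its flange (origin 17 above the bench); seated in a flask its flange lies on the neck's rim (origin 90 above the flask's origin)
- stopper_d: orange rubber stopper, 76 high, 60 g, all four alike. Origin: centre of its lower end, z up. Taper 24 wide at the lower end, 30 wide at height 28; flange 44 wide from 28 to 34; round grip 24 wide from 34 to 76. It hangs in the rack by its flange (origin 17 above the bench); seated in a flask its flange lies on the neck's rim (origin 90 above the flask's origin)
- rack: fixed aluminium block 70 (x) x 240 (y) x 45 high, origin at the centre of its underside; four 35 wide holes in a row along its y at -82.5, -27.5, 27.5, 82.5
- thermometer: yellow and black hand-held infrared thermometer, 0.2 kg, 180 long. Origin: centre of the handle and (nearly) of mass, the place to grip. Handle along its x, 28 wide (y), 28 high (z), from x -58 to 40; behind it a black end 32 x 32 to x -88; in front a black head, 36 wide, reaching x 95 and 41 below the origin, which looks forward and down. z is up as it lies in the cradle
- lens (a point): the thermometer's red lens, at x 80, z -29 from the thermometer's origin. Its x axis is the line of sight: along the thermometer's forward x and 50 degrees down from it (in the thermometer's own frame); y is the thermometer's y
- cradle: fixed white cradle, base 130 x 90. Two 12 thick uprights at x 30 and x -40 carry the handle, its underside 75 above the bench, between flared cheeks (about 33 apart at the bottom, reaching 90 high); between the uprights there is room for the fingers. Origin: centre of underside, x towards the thermometer's head, z up
- cradle_seat (a point): where the thermometer's origin lies when it rests in the cradle, 89 above the bench, axes as the cradle's
- logger: fixed white data logger box 110 (x) x 100 (y) x 45 high carrying the switch. Origin: centre of underside; x is the way the switch is thrown
- switch (a joint): logger toggle lever: about 0 = off (leaning 0.5 rad to the logger's -x), 1.0 = fully on (leaning 0.5 rad to its +x). Pivot 67 above the bench over the logger's origin, axis along the logger's y; lever 80 long, 10 thick, moved by 1 to 2 N, stays where it is left
- switch_tip (a point): centre of the red ball (26 wide) at the end of the lever
- dish_green: green shallow dish, 84 wide, 16 high, a bystander to be left alone; origin: centre of its underside
- dish_red: red shallow dish, 84 wide, 16 high, a bystander to be left alone; origin: centre of its underside
- beaker: glass beaker, 76 wide, 90 high, a bystander to be left alone; origin: centre of its underside
- bottle_amber: amber bottle, 60 wide, 130 high, a bystander to be left alone; origin: centre of its underside
- jar: jar with green cap, 72 wide, 85 high, a bystander to be left alone; origin: centre of its underside
Mind the look-alikes: they are no part of the job. What is shaped like the stopper_b but pink, purple or turquoise is not meant.

How it is judged:
By the outcome, as a careful person would: the job done as asked, in the order asked, and still so for the second after the job is handed in, with the robot touching nothing.
Of flask_red, flask_yellow, flask_blue only 2 to 3 are there at a start; the rules pass over those that are not, and their reading is None.
At some moment in a run one of flask_red, flask_yellow, flask_blue may be knocked a few centimetres aside while the robot is not near it.
It also fails if it takes over 210 s, if anything falls off the work surface, if the arm or the gripper's body presses on something with over 40 N, if the wrist force passes 120 N, or if a joint passes its speed limit or range.

## Working session

There is one attempt and no reset: what is moved stays moved. The work goes in short steps, each a Python script; the robot and the scene stay as the last script left them, time stands still between calls to the robot, and variables do not carry over. Pictures are saved under pics/ and viewed, at most 14 in all, crops included, and the job is handed in when it is done.

```bash
ls; mkdir -p pics; python3 - <<'E'
from plant import ctrl
import cv2,numpy as np
for n in("scene","top","wrist"):
    im=ctrl.capture(n);cv2.imwrite(f"pics/{n}0.png",im[:,:,::-1]);m=ctrl.camera_model(n)
    print(n,np.round(m["intrinsics"],1).tolist(),np.round(m["camera_from_world"],4).tolist(),[k for k in m])
print(ctrl.read_clock(),ctrl.read_tcp_rot())
E
```

```text
pics
scene [[423.1, 0.0, 326.1], [0.0, 423.1, 198.8], [0.0, 0.0, 1.0]] [[0.8667, 0.4986, 0.0187, -0.4978], [-0.3137, 0.5155, 0.7974, 0.038], [0.3879, -0.6969, 0.6032, -1.3452], [0.0, 0.0, 0.0, 1.0]] ['intrinsics', 'camera_from_world']
top [[477.8, 0.0, 325.6], [0.0, 477.8, 201.7], [0.0, 0.0, 1.0]] [[-0.0225, -0.9997, -0.0015, 0.1009], [0.9851, -0.0224, 0.1703, -0.5628], [-0.1703, 0.0024, 0.9854, -1.2095], [0.0, 0.0, 0.0, 1.0]] ['intrinsics', 'camera_from_world']
wrist [[309.7, 0.0, 318.9], [0.0, 309.7, 197.9], [0.0, 0.0, 1.0]] [[0.3119, 0.9501, 0.0004, -0.6496], [-0.9229, 0.303, -0.2378, 0.0242], [-0.226, 0.0738, 0.9713, -0.3881], [0.0, 0.0, 0.0, 1.0]] ['intrinsics', 'camera_from_world']
0.15 [-1.05875672e-04  1.58276979e-01  9.87394502e-01 -6.96412311e-04]
```

View pics/scene0.png

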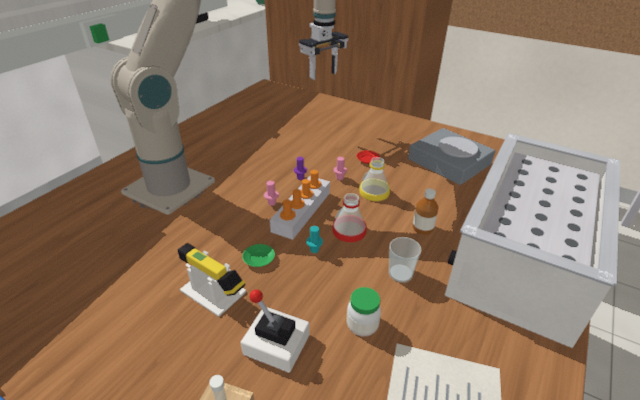

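View pics/top0.png

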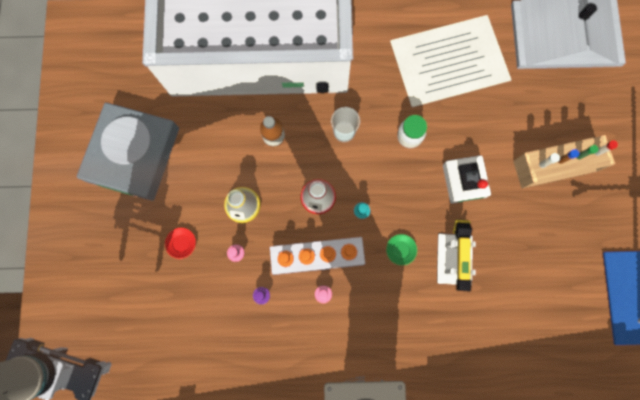

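The two pictures show a red flask (top camera 318,197) and a yellow one (242,205), and no blue flask. The rack with four orange stoppers is at (317,255), the thermometer in its cradle at (462,256) with its head towards +x, and the logger at (468,178) with its red ball at (483,184). Next I'll take coarse positions from the top view.

```bash
cat > h.py <<'E'
from plant import ctrl
import cv2,numpy as np
from scipy.spatial.transform import Rotation as R
HUE=dict(red=[(0,5),(174,180)],orange=[(6,17)],yellow=[(23,35)],green=[(50,80)],blue=[(100,125)])
def shot(n,save=None):
    m=ctrl.camera_model(n);im=ctrl.capture(n)
    if save:cv2.imwrite(f"pics/{save}.png",im[:,:,::-1])
    return im,m
def rays(n,m,px):
    px=np.atleast_2d(np.asarray(px,float));K=m["intrinsics"];T=np.array(m["camera_from_world"])
    u=(px[:,0]-K[0][2])/K[0][0];v=(px[:,1]-K[1][2])/K[1][1]
    if n=="wrist":
        r=np.hypot(u,v)+1e-12;s=np.sin(r)/r;d=np.c_[u*s,-v*s,-np.cos(r)]
    else:d=np.c_[u,-v,-np.ones_like(u)]
    return -T[:3,:3].T@T[:3,3],d@T[:3,:3]
def onplane(n,m,px,z):
    o,d=rays(n,m,px);return (o+d*((z-o[2])/d[:,2])[:,None])[:,:2]
def proj(n,m,p):
    p=np.atleast_2d(p);K=m["intrinsics"];T=np.array(m["camera_from_world"])
    c=p@T[:3,:3].T+T[:3,3];x,y,z=c[:,0],-c[:,1],-c[:,2]
    if n=="wrist":
        r=np.hypot(x,y)+1e-12;s=np.arctan2(r,z)/r
    else:s=1/z
    return np.c_[K[0][0]*x*s+K[0][2],K[1][1]*y*s+K[1][2]]
def mask(im,col,s=110,v=60):
    h=cv2.cvtColor(im,cv2.COLOR_RGB2HSV);o=0
    for a,b in HUE[col]:o=o|cv2.inRange(h,(a,s,v),(b,255,255))
    return o
def white(im,s=60,v=150):
    return cv2.inRange(cv2.cvtColor(im,cv2.COLOR_RGB2HSV),(0,0,v),(180,s,255))
def blobs(mk,amin=30):
    n,l,st,c=cv2.connectedComponentsWithStats(mk)
    return sorted([(st[i,4],c[i],l==i) for i in range(1,n) if st[i,4]>=amin],key=lambda t:-t[0])
def down(a):  # tool x at angle a in the world, z down
    return R.from_matrix(np.c_[[np.cos(a),np.sin(a),0],[np.sin(a),-np.cos(a),0],[0,0,-1]])
def q(r):
    x=r.as_quat();return np.r_[x[3],x[:3]]
def rot(): 
    w=ctrl.read_tcp_rot();return R.from_quat(np.r_[w[1:],w[0]])
E
python3 - <<'E'
from h import *
im,m=shot("top")
for c,z in(("red",.02),("yellow",.03),("orange",.09),("green",.03)):
    for a,p,_ in blobs(mask(im,c))[:7]:print(c,a,p.round(),onplane("top",m,p,z)[0].round(3))
im,m=shot("wrist")
T=m["camera_from_world"];o=-T[:3,:3].T@T[:3,3];r=rot();print("cam in tool",r.inv().apply(o-ctrl.read_eef_pos()).round(3),"view dir",r.inv().apply(-T[2,:3]).round(3),"right",r.inv().apply(T[0,:3]).round(3))
E
```

```text
red 762 [180. 242.] [0.469 0.477]
red 155 [317. 198.] [0.579 0.112]
red 79 [482. 184.] [ 0.61  -0.336]
red 75 [612. 145.] [ 0.711 -0.702]
yellow 457 [463. 257.] [ 0.413 -0.269]
yellow 121 [251. 209.] [0.552 0.287]
yellow 37 [460. 222.] [ 0.506 -0.267]
yellow 31 [227. 207.] [0.561 0.353]
orange 178315 [332. 226.] [0.496 0.074]
orange 204 [349. 252.] [0.43  0.034]
orange 199 [ 64. 395.] [0.105 0.722]
orange 198 [327. 254.] [0.425 0.087]
orange 197 [306. 256.] [0.421 0.14 ]
orange 197 [285. 258.] [0.417 0.193]
orange 104 [564. 158.] [ 0.658 -0.529]
green 729 [401. 249.] [ 0.437 -0.108]
green 415 [415. 126.] [ 0.774 -0.161]
green 65 [592. 149.] [ 0.697 -0.641]
cam in tool [ 0.069 -0.    -0.161] view dir [-0.238  0.002  0.971] right [ 0.001  1.    -0.002]
```

```bash
python3 - <<'E'
from h import *
D=q(down(np.pi))
ctrl.move_pose([0.50,0.18,0.25],D);im,m=shot("wrist","w1")
ctrl.move_pose([0.45,-0.27,0.30],D);im,m=shot("wrist","w2")
print(ctrl.read_clock(),ctrl.read_joint_positions())
E
```

```text
3.9333 [ 0.33669946  0.36851374  0.20716773  1.76334467 -0.0879121   1.0190642
  2.14977041]
```

View pics/w1.png

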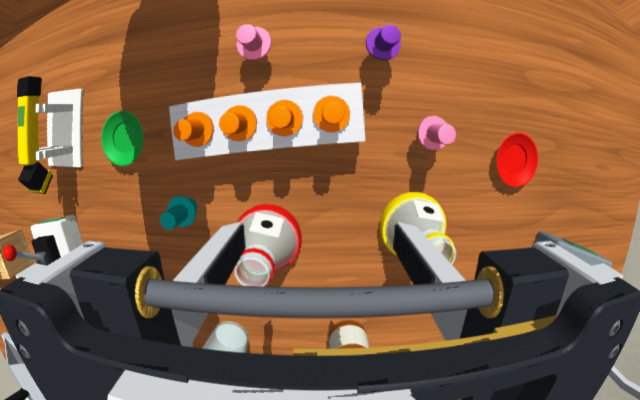

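View pics/w2.png

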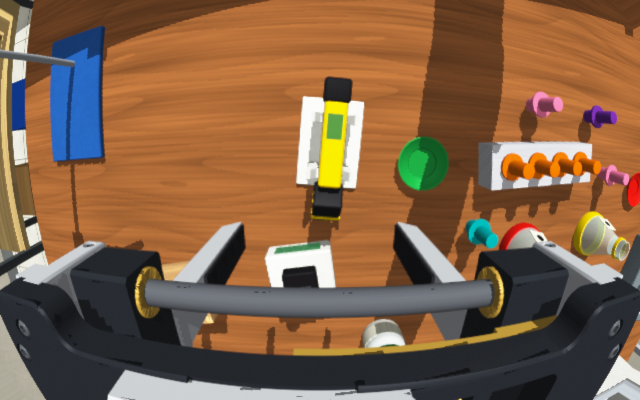

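w1 shows the stoppers at about row 120 and columns 195, 240, 285 and 332, and both white patches with their dots (268,224 and 428,210). w2 shows the thermometer at (333,145) with its head downward (+x) and the logger half hidden at (300,265). I'll take two cleaner views next.

```bash
cat >> h.py <<'E'
def circle_c(n,m,mk,c0,r=.0485,zt=.02):
    """centre of a ring (radius r, top zt) from its silhouette: far side is the top edge, near side the bottom edge"""
    cs,_=cv2.findContours(mk.astype(np.uint8),cv2.RETR_EXTERNAL,cv2.CHAIN_APPROX_NONE)
    px=cv2.convexHull(np.vstack(cs))[:,0].astype(float)
    cam=rays(n,m,px[:1])[0][:2];c=np.array(c0,float);T,B=onplane(n,m,px,zt),onplane(n,m,px,0)
    for _ in range(8):
        far=((T-c)@(c-cam)>0)[:,None];P=np.where(far,T,B)
        d=P-c;e=np.linalg.norm(d,axis=1)-r;k=abs(e)<max(.006,np.median(abs(e))*1.5)
        u=d/np.linalg.norm(d,axis=1)[:,None]
        c=c+np.linalg.lstsq(u[k],e[k],rcond=None)[0]
    return c,np.sqrt(np.mean(e[k]**2)),k.mean()
def flasks(im,m,guess,n="wrist"):
    out={};hsv=cv2.cvtColor(im,cv2.COLOR_RGB2HSV)
    for col,g in guess.items():
        best=None
        for a,p,b in blobs(mask(im,col,s=120),80):
            w=onplane(n,m,p,.02)[0]
            if np.linalg.norm(w-g)<.08:best=b;break
        if best is None:continue
        c,e,k=circle_c(n,m,best,g)
        # dark dot inside the white patch
        dk=cv2.inRange(hsv,(0,0,0),(180,255,70));dot=None
        for a,p,b in blobs(dk,8):
            w=onplane(n,m,p,.05)[0];d=w-c
            if a<300 and .02<np.linalg.norm(d)<.05 and d[0]<0:
                dot=w if dot is None else dot
        out[col]=(c,dot);d=None if dot is None else dot-c
        print(col,"c",c.round(4),"rms",round(e,4),round(k,2),"dot",None if d is None else (np.linalg.norm(d).round(4),np.arctan2(d[1],d[0]).round(3)))
    return out
E
python3 - <<'E'
from h import *
D=q(down(np.pi))
ctrl.move_pose([0.66,-0.30,0.30],D);im,m=shot("wrist","w3")
print("ball .137",[(a,p.round(1),onplane("wrist",m,p,.137)[0].round(4)) for a,p,_ in blobs(mask(im,"red"))[:4]])
ctrl.move_pose([0.62,0.20,0.26],D);im,m=shot("wrist","w4")
flasks(im,m,dict(red=(.59,.11),yellow=(.57,.32)))
im=cv2.imread("pics/w3.png");a=cv2.imread("pics/w4.png");cv2.imwrite("pics/w34.png",np.vstack([im[:280],a[:280]]))
print(ctrl.read_clock())
E
```

```text
ball .137 [(np.int32(526), array([536.8, 136.3]), array([ 0.5898, -0.0275])), (np.int32(471), array([320.2, 120. ]), array([ 0.586 , -0.2982])), (np.int32(222), array([ 77.7, 203.1]), array([ 0.6764, -0.6299])), (np.int32(131), array([578.5, 139.6]), array([0.5867, 0.0562]))]
red c [0.5868 0.1094] rms 0.0017 1.0 dot (np.float64(0.0353), np.float64(2.928))
yellow c [0.5688 0.3159] rms 0.0014 1.0 dot (np.float64(0.0346), np.float64(3.006))
6.7167
```

View pics/w34.png

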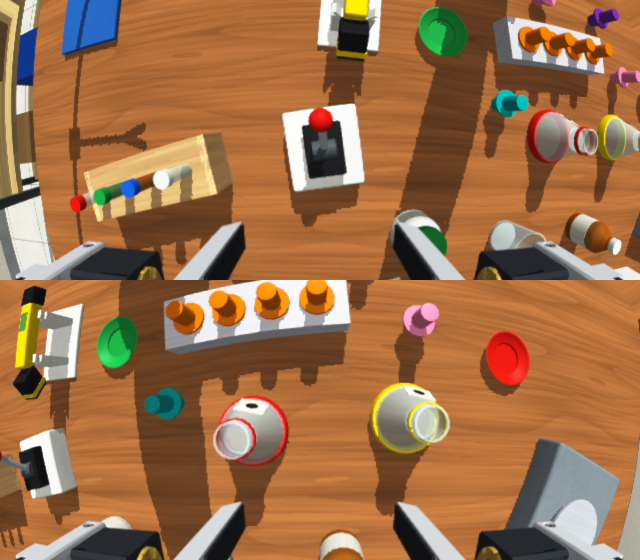

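The top half shows the logger at (323,148) with its red ball at (320,120), leaning towards the robot. The bottom half shows both flasks whole, and the ring fits agree with the dot radius to within 1 mm. From the saved pictures I'll now get the rack, thermometer and logger.

```bash
python3 - <<'E'
from h import *
D=q(down(np.pi))
def quad(n,m,im,box,z,mk):
    x0,y0,x1,y1=box;k=np.zeros_like(mk);k[y0:y1,x0:x1]=mk[y0:y1,x0:x1]
    b=blobs(k)[0][2].astype(np.uint8)
    c=max(cv2.findContours(b,0,1)[0],key=cv2.contourArea)[:,0]
    P=onplane(n,m,c,z)
    (cx,cy),s,a=cv2.minAreaRect((P*1000).astype(np.float32));print("quad",round(cx,1),round(cy,1),np.round(s,1),round(a,2));return P
# stand again at w2, w1 poses for exact camera models
ctrl.move_pose([0.47,0.16,0.25],D);im,m=shot("wrist","w5")
quad("wrist",m,im,(120,40,400,200),.045,white(im,40,140))
o=mask(im,"orange",225,170)
for a,p,b in blobs(o,60)[:5]:
    P=onplane("wrist",m,np.argwhere(b)[:,::-1],.093);print(a,p.round(),onplane("wrist",m,p,.07)[0].round(4))
ctrl.move_pose([0.48,-0.27,0.30],D);im,m=shot("wrist","w6")
y=mask(im,"yellow",130,90)
b=blobs(cv2.morphologyEx(y,cv2.MORPH_CLOSE,np.ones((25,25))))[0][2]
ys=np.argwhere(b)[:,::-1];quad("wrist",m,im,(200,20,450,240),.103,b.astype(np.uint8)*255)
ctrl.move_pose([0.69,-0.30,0.25],D);im,m=shot("wrist","w7")
w=white(im,50,120)
quad("wrist",m,im,(240,60,420,240),.045,w)
print("ball",[(a,onplane("wrist",m,p,.137)[0].round(4)) for a,p,_ in blobs(mask(im,"red"))[:2]],ctrl.read_clock())
a=[cv2.imread(f"pics/w{i}.png")[30:225,:] for i in(5,6,7)];cv2.imwrite("pics/w567.png",np.vstack(a))
E
```

```text
quad 425.5 114.6 [ 70.9 238.7] 4.86
854 [302. 140.] [0.4211 0.1423]
790 [349. 136.] [0.4161 0.1942]
763 [256. 145.] [0.4249 0.0906]
634 [213. 149.] [0.4282 0.0393]
quad 406.0 -252.3 [ 28.1 102. ] 85.3
quad 622.1 -293.3 [109.4  99. ] 7.94
ball [(np.int32(652), array([ 0.5857, -0.2983])), (np.int32(626), array([ 0.6003, -0.0405]))] 10.0
```

View pics/w567.png

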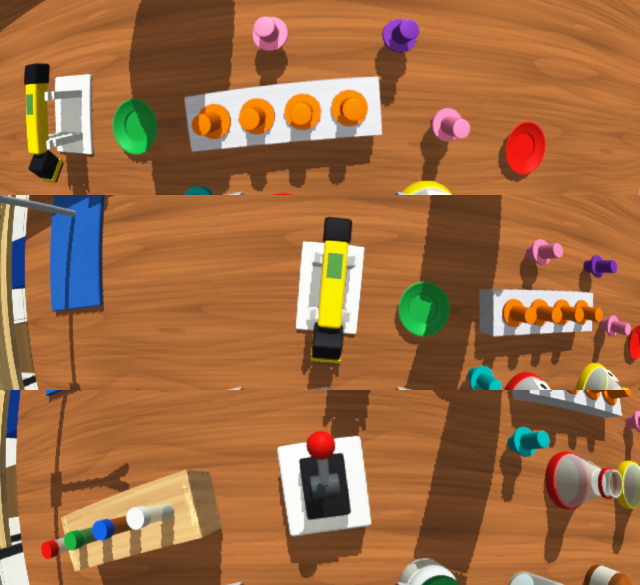

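```bash
cat >> h.py <<'E'
G0=dict(red=(.5868,.1094),yellow=(.5688,.3159))
def look(z=.27,guess=G0,save=None):
    ctrl.move_pose([0.62,0.20,z],q(down(np.pi)));ctrl.pause(.1)
    im,m=shot("wrist",save);return flasks(im,m,guess)
RY=np.radians(4.86)
def hole(y):return np.array([.4255,.1146])+y*np.array([-np.sin(RY),np.cos(RY)])
def pickA(p):
    q0=ctrl.read_joint_positions();c=[]
    for a in(RY+np.pi/2,RY-np.pi/2):
        s=ctrl.solve_ik([*p,.2],q(down(a)))
        if s is not None:c.append((abs(s[6]),a))
    print([(round(x,2),round(a,2)) for x,a in c]);return min(c)[1]
def take(y):
    p=hole(y);a=pickA(p);o=q(down(a))
    ctrl.gripper_to(.6,15);ctrl.move_pose([*p,.20],o);ctrl.movel([*p,.074],.12)
    ctrl.gripper_to(0,15);print("open",ctrl.read_opening(),"gf",ctrl.read_gripper_force())
    ctrl.movel([*p,.20],.12);print("after lift",ctrl.read_opening());return a
E
python3 - <<'E'
from h import *
a=take(.0275)
f=look(.32)
c=f["red"][0]
ctrl.move_pose([*c,.26],q(down(a)));shot("wrist","s1")
print(a,ctrl.read_clock(),ctrl.read_joint_positions().round(2))
E
```

```text
[(np.float64(0.17), np.float64(1.66)), (np.float64(2.75), np.float64(-1.49))]
open 0.252082993257242 gf 15.000264197587967
after lift 0.25083101368940713
red c [0.587  0.1096] rms 0.0017 1.0 dot (np.float64(0.0352), np.float64(2.927))
yellow c [0.569  0.3147] rms 0.0018 1.0 dot None
1.655619328441821 17.9583 [-0.62  0.58  0.63  1.64 -0.38  1.05  0.22]
```

View pics/s1.png

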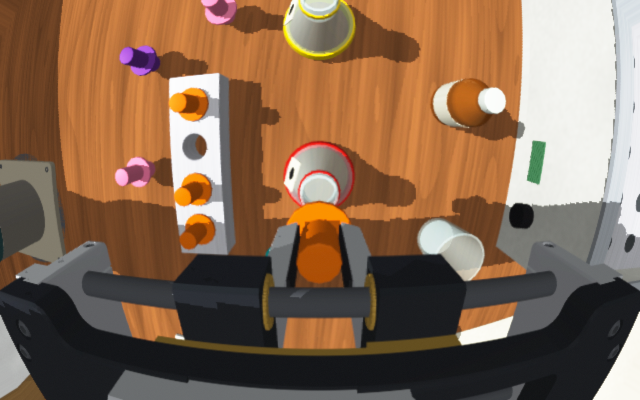

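s1 shows the stopper upright between the fingers at (320,245), with the red flask's neck just beyond it at (320,190). I'll insert it now.

```bash
cat >> h.py <<'E'
def seat(c):
    ctrl.movel([*c,.175],.1);ctrl.pause(.2);hit=ctrl.movel([*c,.143],.03,threshold=7)
    z=ctrl.read_eef_pos()[2];print("hit",hit,"z",round(z,4),ctrl.read_force().round(1))
    if z>.153:return False
    ctrl.gripper_to(.5);ctrl.movel([*c,.27],.12);return True
E
python3 - <<'E'
from h import *
ok=seat((.587,.1096))
if ok:
    a=take(-.0275)
    f=look(.32,save="l2");print(ctrl.read_clock(),a)
E
```

```text
hit True z 0.1469 [-0.5  0.3  4.8]
[(np.float64(0.26), np.float64(1.66)), (np.float64(2.83), np.float64(-1.49))]
open 0.24937929295085873 gf 15.00027447938919
after lift 0.25165780084555583
red c [0.587  0.1094] rms 0.0018 1.0 dot (np.float64(0.0353), np.float64(2.919))
yellow c [0.5691 0.3148] rms 0.0018 1.0 dot (np.float64(0.0354), np.float64(2.976))
27.05 1.655619328441821
```

```bash
python3 - <<'E'
from h import *
c=(.569,.3152)
ctrl.move_pose([*c,.28],q(down(1.6556)))
print(seat(c))
f=look(.32,save="l3");shot("scene","sc1");print(ctrl.read_clock())
a=cv2.imread("pics/l3.png")[50:240];b=cv2.imread("pics/sc1.png")[120:330,100:520];b=cv2.resize(b,(640,320))
cv2.imwrite("pics/c1.png",np.vstack([a,b]))
E
```

```text
hit True z 0.147 [-1.3  0.5  4.2]
True
red c [0.5873 0.1092] rms 0.0016 1.0 dot (np.float64(0.0356), np.float64(2.924))
yellow c [0.5686 0.3156] rms 0.0017 1.0 dot None
33.9
```

View pics/c1.png

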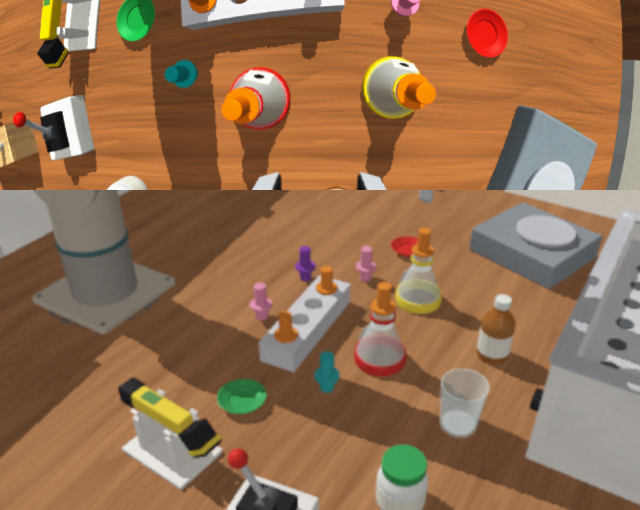

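Both stoppers sit upright in the necks. Next I'll re-measure the thermometer and take it.

```bash
python3 - <<'E'
from h import *
ctrl.move_pose([0.485,-0.253,0.24],q(down(np.pi)));ctrl.pause(.1);im,m=shot("wrist","t1")
y=mask(im,"yellow",130,90)
b=blobs(cv2.morphologyEx(y,cv2.MORPH_CLOSE,np.ones((31,31))))[0][2].astype(np.uint8)
P=onplane("wrist",m,np.argwhere(b)[:,::-1],.103)
(cx,cy),s,ang=cv2.minAreaRect((P*1000).astype(np.float32));print(cx,cy,s,ang)
d=np.array([np.cos(np.radians(-4.7)),np.sin(np.radians(-4.7))]);print("x range",np.percentile((P-[.415,-.253])@d,[0,1,99,100]).round(4))
# dark ends along the axis
dk=cv2.inRange(cv2.cvtColor(im,cv2.COLOR_RGB2HSV),(0,0,0),(180,255,60))
for a,p,k in blobs(dk,150)[:6]:
    Q=onplane("wrist",m,np.argwhere(k)[:,::-1],.105)-[.415,-.253]
    print(a,p.round(),"x",np.percentile(Q@d,[1,99]).round(4),"y",np.percentile(Q@[-d[1],d[0]],[1,99]).round(4))
cv2.imwrite("pics/t1c.png",cv2.resize(cv2.imread("pics/t1.png")[:240,200:440],None,fx=2,fy=2))
E
```

```text
405.96893310546875 -252.2627410888672 (27.35413932800293, 101.8829345703125) 85.13155364990234
x range [-0.06   -0.0588  0.0406  0.0419]
39783 [303. 345.] x [0.1566 0.544 ] y [-0.5956  0.674 ]
6111 [452. 296.] x [0.1263 0.2472] y [0.1125 0.252 ]
1342 [280. 269.] x [0.1116 0.1779] y [-0.0499 -0.0016]
1169 [312. 182.] x [0.0407 0.0775] y [-0.0167  0.0168]
821 [324.  47.] x [-0.0858 -0.0599] y [-0.0147  0.0146]
660 [367. 261.] x [0.1031 0.1687] y [0.0506 0.0821]
```

View pics/t1c.png

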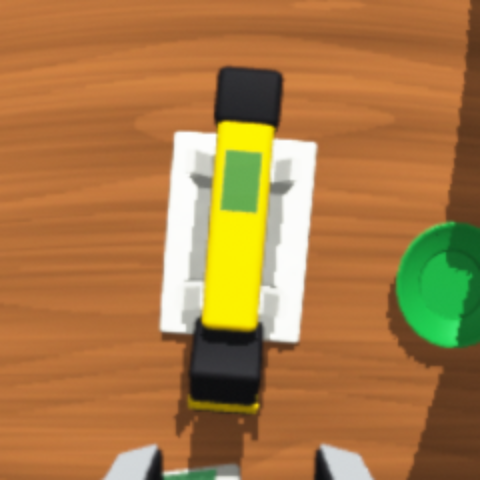

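The thermometer lies at yaw -4.8° with its origin near (0.415, -0.253), and both measurements agree. I'll grasp and lift it.

```bash
cat >> h.py <<'E'
F=np.diag([-1.,1,-1])
SEAT=np.array([.415,-.2527,.087]);SR=R.from_euler('z',-4.8,degrees=True)*R.from_matrix(F)
E
python3 - <<'E'
from h import *
ctrl.gripper_to(.6,25);ctrl.move_pose(SEAT+[0,0,.1],q(SR))
print("hit",ctrl.movel(SEAT,.08,threshold=8))
ctrl.gripper_to(0,25);print(ctrl.read_opening(),ctrl.read_eef_pos().round(4),ctrl.read_force().round(2))
ctrl.movel(SEAT+[0,0,.03],.06);print(ctrl.read_force().round(2))
ctrl.movel(SEAT+[0,0,.2],.12);print(ctrl.read_opening())
f=look(.32,save="l4");shot("scene","sc2")
a=cv2.imread("pics/l4.png")[:250];b=cv2.imread("pics/sc2.png")[0:330,100:520];b=cv2.resize(b[:,:],(430,338))
cv2.imwrite("pics/c2.png",np.vstack([a,np.hstack([b,np.zeros((338,210,3),np.uint8)])]));print(ctrl.read_clock())
E
```

```text
hit False
0.2917568529995483 [ 0.4151 -0.2528  0.0871] [0.32 0.47 1.96]
[-0.93  0.01 -2.03]
0.29570447108837683
red c [0.5853 0.1093] rms 0.0015 0.93 dot (np.float64(0.0335), np.float64(2.91))
yellow c [0.5685 0.316 ] rms 0.0014 1.0 dot None
42.8083
```

View pics/c2.png

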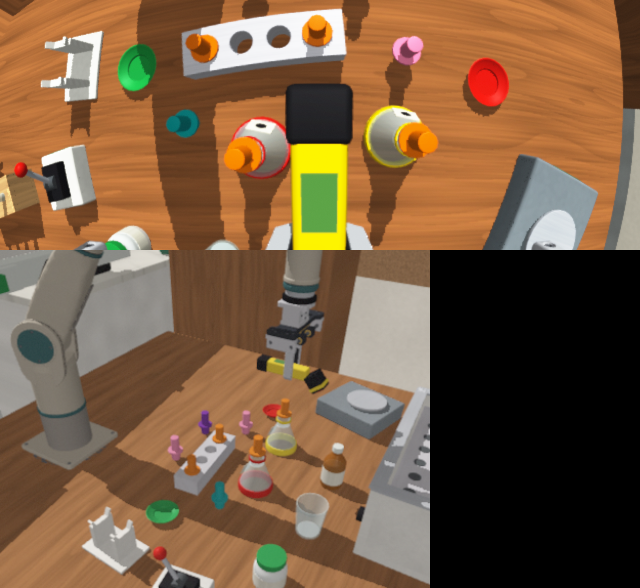

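```bash
cat >> h.py <<'E'
def aim(c,az,p=12,d=.10,hold=3.6):
    n=np.r_[np.cos(az),np.sin(az)];patch=np.r_[c+.0345*n,.05]
    Rt=R.from_euler('ZY',[az-np.pi,-np.radians(p)])
    los=Rt.apply([np.cos(np.radians(50)),0,-np.sin(np.radians(50))])
    org=patch-d*los-Rt.apply([.08,0,-.029]);rt=Rt*R.from_matrix(F);tcp=org+rt.apply([0,0,.002])
    nrm=np.r_[n*np.cos(np.radians(21)),np.sin(np.radians(21))]
    print("off-normal",np.degrees(np.arccos(-los@nrm)).round(1),"tcp",tcp.round(3))
    ctrl.move_pose(tcp+[-.03,0,.13],q(rt));ctrl.movel(tcp,.1);ctrl.pause(.3)
    e=rot();o=ctrl.read_eef_pos()-e.apply([0,0,.002]);Re=e*R.from_matrix(F)
    L=o+Re.apply([.08,0,-.029]);l=Re.apply([np.cos(np.radians(50)),0,-np.sin(np.radians(50))])
    print("miss mm",np.round(1e3*np.linalg.norm(np.cross(patch-L,l)),2),ctrl.read_force().round(1))
    shot("scene","aim%d"%(1000*c[1]));ctrl.pause(hold)
    ctrl.movel(tcp+[-.03,0,.13],.12)
E
python3 - <<'E'
from h import *
aim(np.array([.587,.1094]),2.923)
f=look(.32,save="l5");print(ctrl.read_clock(),ctrl.read_opening())
cv2.imwrite("pics/c3.png",cv2.resize(cv2.imread("pics/aim109.png")[100:300,200:460],None,fx=3,fy=3))
E
```

```text
off-normal 17.0 tcp [0.395 0.152 0.121]
miss mm 0.05 [ 0.9 -0.2 -2.1]
red c [0.5868 0.1099] rms 0.0017 1.0 dot (np.float64(0.0348), np.float64(2.939))
yellow c [0.5688 0.3158] rms 0.0016 1.0 dot None
53.8583 0.293642148639587
```

View pics/c3.png

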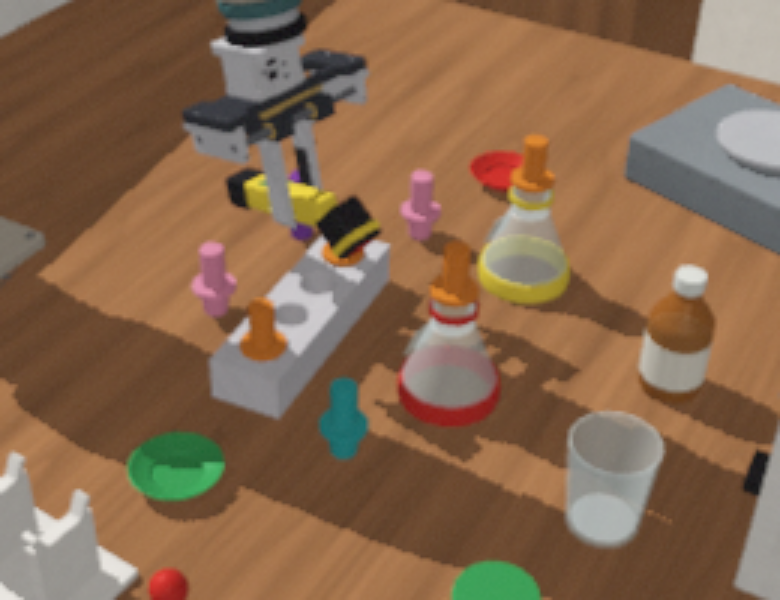

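The red hold looks right: the head faces the patch from above the rack, and the flask has not moved. Before the yellow hold I'll check the thermometer's pitch in the hand from that image.

```bash
python3 - <<'E'
from h import *
im=cv2.imread("pics/aim109.png")[:,:,::-1].copy();m=ctrl.camera_model("scene")
Rt=R.from_euler('ZY',[2.923-np.pi,-np.radians(12)]);o=np.array([.395,.152,.121])-(Rt*R.from_matrix(F)).apply([0,0,.002])
P=lambda x,y,z:proj("scene",m,o+Rt.apply([x,y,z]))[0]
for k,v in dict(rear=(-.073,0,0),head=(.068,0,-.01),h_back=(-.058,-.014,.014),h_front=(.04,-.014,.014)).items():print(k,P(*v).round(1))
y=mask(im,"yellow",130,90)
for a,p,b in blobs(y,15)[:5]:
    xs=np.argwhere(b)[:,::-1].astype(np.float32);vx=cv2.fitLine(xs,cv2.DIST_L2,0,.01,.01)[:2,0];print(a,p.round(1),np.degrees(np.arctan2(vx[1],vx[0])).round(1))
d=P(.04,-.007,.007)-P(-.058,-.007,.007);print("pred centre",P(-.009,-.007,.007).round(1),"angle",np.degrees(np.arctan2(d[1],d[0])).round(1))
dk=cv2.inRange(cv2.cvtColor(im,cv2.COLOR_RGB2HSV),(0,0,0),(180,255,60))
for a,p,b in blobs(dk,30)[:12]:
    if 260<p[0]<340 and 150<p[1]<190:print("dark",a,p.round(1))
E
```

```text
rear [282.6 162.8]
head [316.5 175.5]
h_back [281.6 161.2]
h_front [304.7 167.8]
172 [373.7 195.5] 5.7
152 [303.1 167.3] 31.4
78 [285.1 163.8] 72.9
61 [317.8 178.4] -34.6
32 [375.5 167.3] 10.5
pred centre [295.  165.7] angle 15.9
dark 149 [313.9 173.1]
dark 57 [279.3 162. ]
dark 31 [300.5 155.2]
```

The in-hand pose agrees with the prediction to within the image resolution. Next: yellow hold, then the return to the cradle.

```bash
python3 - <<'E'
from h import *
aim(np.array([.5688,.3158]),2.992)
f=look(.32,save="l6");print(ctrl.read_clock(),ctrl.read_opening())
a=cv2.imread("pics/l6.png")[20:250];b=cv2.resize(cv2.imread("pics/aim315.png")[100:240,260:420],None,fx=2.4,fy=2.4)
cv2.imwrite("pics/c4.png",np.vstack([a,np.pad(b,((0,0),(0,640-b.shape[1]),(0,0)))]))
E
```

```text
off-normal 17.0 tcp [0.374 0.345 0.121]
miss mm 0.32 [-0.8 -0.4 -1.2]
red c [0.5869 0.1091] rms 0.0017 1.0 dot (np.float64(0.0352), np.float64(2.928))
yellow c [0.5688 0.3156] rms 0.0016 1.0 dot None
63.1333 0.2947409267251037
```

View pics/c4.png

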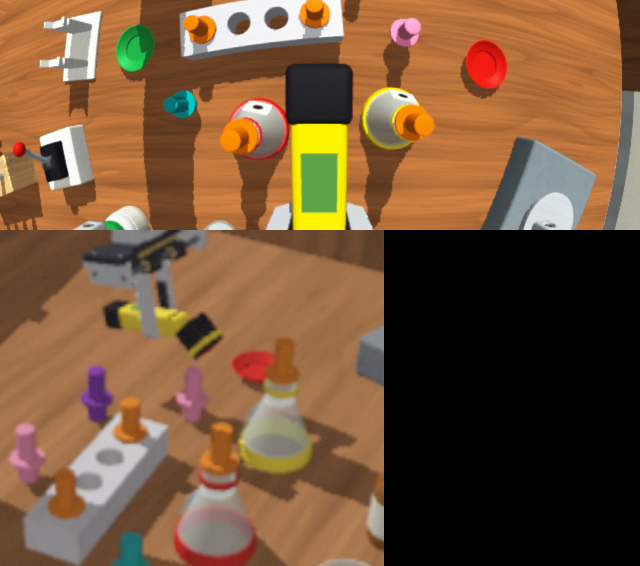

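Yellow hold done and nothing has shifted. Laying the thermometer back now.

```bash
python3 - <<'E'
from h import *
ctrl.move_pose(SEAT+[0,0,.2],q(SR));ctrl.movel(SEAT+[0,0,.03],.1);ctrl.pause(.2)
print(ctrl.movel(SEAT+[0,0,.0005],.03,threshold=6),ctrl.read_eef_pos().round(4),ctrl.read_force().round(1))
ctrl.gripper_to(.6);ctrl.movel(SEAT+[0,0,.16],.1)
ctrl.move_pose([0.485,-0.253,0.24],q(down(np.pi)));ctrl.pause(.1);im,m=shot("wrist","t2")
b=blobs(cv2.morphologyEx(mask(im,"yellow",130,90),cv2.MORPH_CLOSE,np.ones((31,31))))[0][2]
print(cv2.minAreaRect((onplane("wrist",m,np.argwhere(b)[:,::-1],.103)*1000).astype(np.float32)))
shot("scene","sc3");print(ctrl.read_clock())
a=cv2.imread("pics/t2.png")[:240,200:440];b=cv2.resize(cv2.imread("pics/sc3.png")[220:360,160:320],(274,240))
cv2.imwrite("pics/c5.png",np.hstack([a,b]))
E
```

```text
False [ 0.4151 -0.2527  0.0876] [ 0.1 -0.6 -1.8]
((405.9967956542969, -251.60635375976562), (27.57246971130371, 101.693603515625), 85.51702117919922)
71.0833
```

View pics/c5.png

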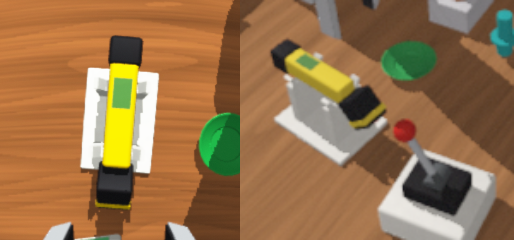

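The thermometer lies as before, within 1 mm and 0.4°. Now the switch.

```bash
python3 - <<'E'
from h import *
t=np.radians(7.94);d=np.array([np.cos(t),np.sin(t)]);c=np.array([.622,-.293]);o=q(down(t+np.pi))
P=lambda s,z:[*(c+s*d),z]
ctrl.gripper_to(0,10);ctrl.move_pose(P(-.085,.25),o);ctrl.movel(P(-.085,.138),.1);ctrl.pause(.3)
print(ctrl.movel(P(.010,.138),.06,threshold=15),ctrl.read_eef_pos().round(4))
ctrl.pause(.3)
print(ctrl.movel(P(.030,.138),.02,threshold=5),((ctrl.read_eef_pos()[:2]-c)@d).round(4),ctrl.read_force().round(1))
ctrl.movel(P(-.03,.138),.1);ctrl.movel(P(-.03,.25),.12)
ctrl.move_pose([0.69,-0.30,0.27],q(down(np.pi)));im,m=shot("wrist","k1")
for a,p,_ in blobs(mask(im,"red"))[:3]:w=onplane("wrist",m,p,.137)[0];print(a,p.round(),w.round(4),((w-c)@d).round(4))
f=look(.3,save="l7");ctrl.move_pose([.45,.02,.4],q(down(np.pi)));shot("scene","sc4");print(ctrl.read_clock())
a=cv2.imread("pics/l7.png")[:210];b=cv2.imread("pics/sc4.png")[130:380,100:];b=cv2.resize(b,(640,297))
cv2.imwrite("pics/c6.png",np.vstack([a,b]))
E
```

```text
False [ 0.6318 -0.2918  0.1382]
True 0.0162 [-0.9 -0.4  2. ]
586 [548. 120.] [ 0.6001 -0.0352] 0.0139
577 [330. 165.] [ 0.66   -0.2878] 0.0384
249 [ 58. 185.] [ 0.6757 -0.6307] 0.0066
red c [0.5869 0.109 ] rms 0.0017 1.0 dot (np.float64(0.0355), np.float64(2.91))
yellow c [0.5683 0.3156] rms 0.0016 1.0 dot None
81.875
```

View pics/c6.png

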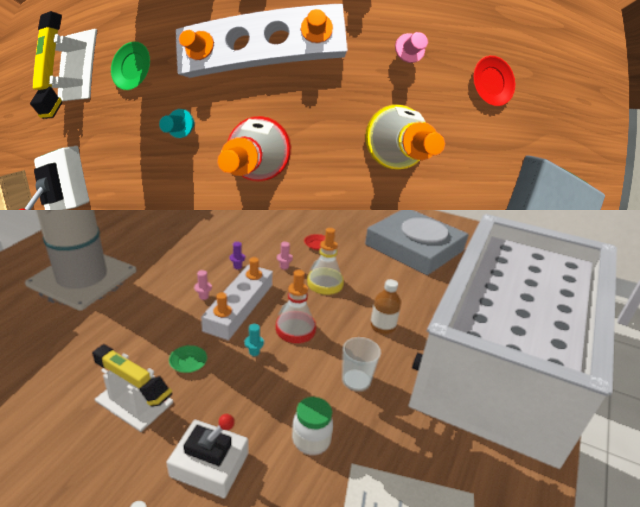

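The switch ball is now 38.4 mm to the +x side, which is fully on. Everything else is in place, so I'll hand the job in.

```bash
python3 -c "
from plant import ctrl
print(ctrl.job_done())"
```

```text
the job is handed in; nothing more can be done
None
```

I handed the job in at about 82 s: the red and yellow flasks are stoppered (no blue flask was there) and both patches were held in turn for over 3.5 s, with the aim worked out from the measured poses; the thermometer is back in its cradle and the switch fully on.

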